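# Load the drilling jig and clamp its cover down by hand

## Task

Load the drilling jig: lay the wood block in the nest between the jig's short locating pins and let go of it, then set the drill-guide cover on the jig, sliding it along until its blind holes drop over the two tall pins. Press the cover fully down against the sprung pad and finish while still holding it pressed down there; do not let go.

Things in the scene. Friction and masses are not known exactly. Their poses are not given: they have to be found in the camera images.
- jig: drilling jig fixed to the bench: dark steel base plate 236 x 100 x 16 mm, long along its x, z up; origin at the centre of its underside, on the bench. It carries the nest with the sprung pad in the middle and two tall pins near the ends.
- jig_nest (a point): centre of the nest, where the block's underside rests on the raised pad, 24 mm above the bench; axes as the jig's. The block lies long along x between eight coned pins 10 mm thick, 38 mm above the bench: four at x +-38, y +-28.5 and four at x +-63, y +-16 mm. Play 2.5 mm each side, 3 mm each end.
- pin_range (a point): middle of the range of the two tall pins, 66 mm above the bench (tip height). Pins: on the jig's x line, 168 mm apart, 12 mm thick, coned from 59 mm up to a 5 mm tip, on pillars 22 mm thick with shoulders at 49 mm. The pair was locked at -12 to +12 mm along x from this point, differently each time: look, or feel for it by sliding the cover.
- lift_pad (a joint): sprung pad (two light metal rails 90 mm long) under the block in the nest, m pushed down: 0 raised (start), about 0.005 when the cover is pressed home; spring 6 N at 0 rising to 11 N at 0.005, so it lifts block and cover again when nobody presses
- block_center (a point): drilled beech wood block 42 x 110 x 30 mm, 60 to 130 g, lying flat on the bench; point at its centre, 15 mm above its underside; its y runs along its 110 mm length, z up. Grasp it across the 42 mm side.
- cover_handle (a point): centre of the handle of the loose drill-guide cover, 27 mm above the cover's underside: dark steel bar 60 (along x) x 20 (along y) x 30 mm high, standing from 12 to 42 mm above the underside; x along the cover's length, z up. The cover starts lying underside down on the bench.
- cover_under (a point): centre of the cover's underside, axes as the handle's. Cover 228 x 52 mm, aluminium, about 250 g, 12 mm thick, 26 mm at its end blocks (48 mm long). Underside: two blind chamfered holes 15 mm wide, 21 mm deep, at x +-84 mm; fits either way round. Underside height over bench: 66 mm on the pin tips, 54 mm dropped on the block, 49 mm pressed home on the shoulders.
Things that resemble listed ones, but are neither listed nor needed, are in the scene too. There is more than one size of the part that bears block_center; the job needs the larger.

How it is judged:
On the way, in this order (a step that is already met when the one before it is completed fails the run):
1. the block lies level in the nest on the sprung pad, let go (x of block_center in the frame of jig between -0.007 and 0.007 m and y of block_center in the frame of jig between -0.006 and 0.006 m and angle between the y axis of block_center and the x axis of jig, either way round below 0.12 rad and angle between block_center's own z axis and vertical below 0.06 rad and z of block_center in the frame of jig below 0.042 m and contact force between the fingers and block below 0.3 N), for 0.2 s.
2. the cover has dropped over both pins onto the block (x of cover_handle in the frame of jig between -0.022 and 0.022 m and y of cover_handle in the frame of jig between -0.006 and 0.006 m and angle between the x axis of cover_handle and the x axis of jig, either way round below 0.08 rad and angle between cover_handle's own z axis and vertical below 0.06 rad and z of cover_handle in the frame of jig below 0.0835 m), for 0.1 s.
At the end, for the whole second after the job is handed in: Block in the nest (7 mm, 0.12 rad, level); cover on both pins (level within 0.06 rad, in line within 0.08 rad), underside at most 1.8 mm above the pillar shoulders; sprung pad down more than 3.8 mm; fingers on the cover with over 3 N, all held for the last second (x of block_center in the frame of jig between -0.007 and 0.007 m and y of block_center in the frame of jig between -0.006 and 0.006 m and angle between the y axis of block_center and the x axis of jig, either way round below 0.12 rad and angle between each of block_center, cover_handle's own z axis and vertical below 0.06 rad and x of cover_handle in the frame of jig between -0.022 and 0.022 m and y of cover_handle in the frame of jig between -0.006 and 0.006 m and angle between the x axis of cover_handle and the x axis of jig, either way round below 0.08 rad and value of joint lift_pad above 0.0038 m and z of cover_handle in the frame of jig below 0.0778 m and contact force between the fingers and cover above 3 N); the arm keeps its last pose, push and grip.
It also fails if it takes over 72 s, if anything falls off the work surface, if the arm or the gripper's body presses on something with over 40 N, if the wrist force passes 120 N, or if a joint passes its speed limit or range.

## Robot

A 6-joint arm with a two-finger parallel gripper is mounted at the origin on a cart in front of the work surface, level with it; the furniture and walls round the work are solid. World frame = base frame: x ahead of the robot, y to its left, z up, the work surface at z = 0. Lengths are in m, angles in rad, forces in N, time in s.
With the tool pointing down it reaches from about 0.4 to 0.825 m from the base axis. Payload 7 kg.
Tool frame: the origin (TCP) lies at the very end of the fingers, on their centre line; the grasp point (between the pads) lies 19 mm behind it; z points along the fingers, x is the direction in which the jaws open and shut, and the axes are right-handed (so a half turn about z gives the same grasp; the last joint's range is limited). The gripper opens to 88 mm and grips with 3 to 60 N. Pads are 19 mm wide; open, the fingers measure 130 mm over their backs; the gripper's body (78 mm by 193 mm) begins 47 mm behind the grasp point.
Start: joints at [-0.374, 0.359, 0.012, 0, -1.224, -0.288], TCP at [0.532, -0.415, 0.227] pointing down, gripper open.
Joint ranges: [-3.07, 3.07], [-1.43, 2.12], [-1.02, 1.25], [-3.03, 1.67], [-3.05, -0], [-3.03, 3.03]. Speed limits (rad/s): [2.39, 2.39, 3.01, 3.14, 3.14, 3.14].

## Interface

Orientations are given as [roll, pitch, yaw] about the fixed x, y, z axes, in that order (R = Rz(yaw) Ry(pitch) Rx(roll)).
In Python, from station import telemetry, grab_frame, arm, regions_of, pinpoint gives the robot as it stands. The module is installed in compiled form; this text tells all that it offers.
- The arm moves only by the shell command python3 -m inch 'ROWS' [FORCE]. ROWS is text: rows parted by semicolons, each of 7 numbers parted by spaces: the opening, from 0 (shut) to 1 (fully open), then the shift along the world's x, y, z in cm, then the turn, a rotation vector about the world's x, y, z in degrees. A call has 1 to 12 rows; each row is the pose to reach, as a shift and turn from the pose measured when the call began; what a row does not reach only later rows make up. A row lasts 1/8 s, in which the tool goes at most 62.5 mm and 10.7 degrees, less where a joint would pass 70% of its speed; a pose out of reach is approached as far as the arm can. A call with a gripper value outside its range is refused whole. The fingers move at their own pace and stop on an object; FORCE is the grip in N (left out, the last holds). Time passes only in rows, so rows that repeat a pose let the fingers close. It gives the time, the measured TCP pose, the force and the opening at its end, in the units of the state.
- telemetry.get_state(): the state, without advancing time (a new reading comes with each control period).
- grab_frame(name): name is "side" or "top"; returns a dict with "pixels" (420x560x3 uint8, red, green, blue), "fx", "fy", "cx", "cy" (pixels), "dist_coeffs" ([k1, k2, p1, p2, k3] as OpenCV has them; the pictures are not rectified), "R" (3x3) and "t" (3): a world point X has camera coordinates R X + t. Camera axes: x right, y down, z forward; pixel columns grow to the right and rows downward; lengths in m; the calibration is good to about 2 mm. A picture is of the moment at which its call begins. There is no depth.
- arm.job_done(): hands the job in, once; it reports no verdict.
Trained networks look in the newest picture that a camera, given by its name, has taken for a name from the list of things; names that differ only in an ending like _2 or _b are one class to them, and where a whole thing is asked for, a point or a joint stands for the part that bears it (a point fixed in the world has none). Each returns a list of dicts, best first, with "p" (0 to 1); they miss things now and then, are a little off and sometimes report something else, mostly with a low value. They report only what shows in the picture. A call takes as long as a camera call. They do not tell look-alikes from the thing itself.
- regions_of(camera, name): "pixels" (420x560 bool, what is visible of it) and "bbox" ([left, top, right, bottom] in pixels, round what is visible of it).
- pinpoint(camera, name): "location" ([column, row] in pixels: a listed point, or the origin of a listed thing).
The state is a dict: "t": time; "q": joint angles; "qd": joint speeds; "joint_efforts": joint torques, N m; "eef_pos": TCP position; "ee_rot": TCP orientation; "force": force on the tool from outside, world axes, zero at the start; "moment": the same for the moment, N m; "width": finger opening in m.
Only numpy, scipy, OpenCV 4.12 (cv2) and the standard library are available. Lean on these libraries where they do the work, as an engineer would, in place of code of your own. Each camera call takes 0.05 s, during which the arm holds its last target. There are 200 camera calls.

## Working session

There is one attempt and no reset: what is moved stays moved. The work goes in short steps, Python scripts to look and compute and a shell command to move; the robot and the scene stay as the last step left them, time stands still between calls to the robot, and variables do not carry over. Pictures are saved under pics/ and viewed, about 8 in all and at most 12, crops included, and the job is handed in when it is done.

```bash
mkdir -p pics
cat > h.py <<'E'
import numpy as np, cv2
from station import telemetry, grab_frame, arm, regions_of, pinpoint
def cam(n):
    f=grab_frame(n); f['K']=np.array([[f['fx'],0,f['cx']],[0,f['fy'],f['cy']],[0,0,1.]]); f['d']=np.array(f['dist_coeffs'],float)
    f['R']=np.array(f['R']); f['t']=np.array(f['t']); return f
def w(f,px,z):
    px=np.array(px,float).reshape(-1,1,2)
    u=cv2.undistortPoints(px,f['K'],f['d']).reshape(-1,2)
    d=np.c_[u,np.ones(len(u))]@f['R']; c=-f['R'].T@f['t']
    return c+d*((z-c[2])/d[:,2])[:,None]
def proj(f,X):
    return cv2.projectPoints(np.array(X,float).reshape(-1,3),cv2.Rodrigues(f['R'])[0],f['t'],f['K'],f['d'])[0].reshape(-1,2)
def save(f,name,crop=None,s=1):
    im=f['pixels'][:,:,::-1]
    if crop: im=im[crop[1]:crop[3],crop[0]:crop[2]]
    cv2.imwrite('pics/'+name,cv2.resize(im,None,fx=s,fy=s,interpolation=cv2.INTER_CUBIC))
E
python3 - <<'E'
from h import *
F={n:cam(n) for n in('top','side')}
both=np.hstack([cv2.resize(F[n]['pixels'],(560,420)) for n in F])[:,:,::-1]
save(F['top'],'top.png',s=1.4);save(F['side'],'side.png',s=1.4)
Z={'jig':0,'jig_nest':.024,'pin_range':.066,'block_center':.015,'cover_handle':.027,'cover_under':0}
for n in F:
  print(n,-F[n]['R'].T@F[n]['t'])
  for k in Z:
    for r in pinpoint(n,k)[:4]: print(n,k,round(r['p'],2),np.round(r['location'],1),np.round(w(F[n],r['location'],Z[k])[0],3))
  for k in('block_center','cover_handle','jig'):
    for r in regions_of(n,k)[:4]:
      m=r['pixels'];c=np.argwhere(m)[:,::-1].astype(np.float32)
      print(n,k,'reg',round(r['p'],2),r['bbox'],m.sum(),cv2.minAreaRect(c))
print(telemetry.get_state())
E
```

```text
top [ 0.41840682 -0.0123944   1.41611059]
top jig 0.97 [292.2 221.7] [ 0.528 -0.05   0.   ]
top jig_nest 0.71 [292.  222.8] [ 0.523 -0.048  0.024]
top jig_nest 0.27 [293.3 222.6] [ 0.524 -0.052  0.024]
top pin_range 0.95 [296.5 220.7] [ 0.525 -0.059  0.066]
top pin_range 0.68 [165.1 233.7] [0.498 0.273 0.066]
top block_center 0.95 [214.6 235.4] [0.495 0.153 0.015]
top block_center 0.86 [164.1 234.5] [0.499 0.286 0.015]
top cover_under 0.47 [293.3 222.8] [ 0.525 -0.052  0.   ]
top block_center reg 0.66 [143.0, 223.3, 186.3, 249.2] 723 ((164.5279998779297, 236.59600830078125), (44.1847038269043, 16.904672622680664), 10.30484676361084)
top block_center reg 0.66 [199.2, 224.9, 233.9, 248.2] 406 ((216.7000274658203, 235.9000244140625), (12.969194412231445, 31.752164840698242), 63.43495178222656)
top jig reg 0.69 [266.6, 176.0, 318.7, 272.5] 2974 ((292.8036193847656, 223.47061157226562), (92.53543853759766, 40.42405319213867), 84.47245788574219)
side [-0.11634098 -0.49375157  0.7873891 ]
side jig 0.93 [297.4 226.5] [ 0.53  -0.048  0.   ]
side jig_nest 0.83 [296.5 219.4] [ 0.529 -0.045  0.0
[... 1127 characters left out ...]
50001525878906), (40.305084228515625, 88.38834381103516), 45.0)
{'t': 1.0, 'q': array([-3.73882673e-01,  3.58568801e-01,  1.18997122e-02, -1.87220999e-06,
       -1.22408681e+00, -2.88098192e-01]), 'qd': array([ 0.00061607, -0.00112843,  0.00075874, -0.0007631 , -0.00067904,
        0.00013848]), 'joint_efforts': array([-1.50396674e-03, -5.82389009e+01,  2.93304670e+01,  7.00271443e+00,
        1.23733035e-02, -3.89704098e-05]), 'eef_pos': array([ 0.53239816, -0.41491218,  0.22658097]), 'ee_rot': array([3.14157948e+00, 3.82605503e-05, 2.47961115e+00]), 'force': array([0.71468192, 0.19624849, 1.1529249 ]), 'moment': array([ 0.04727654, -0.08286309,  0.00293782]), 'width': 0.08742405774152505}
```

View pics/top.png

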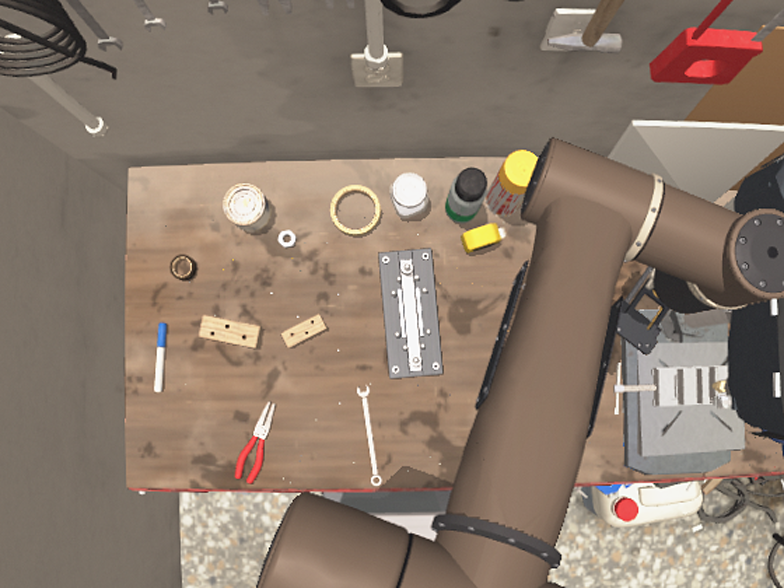

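View pics/side.png

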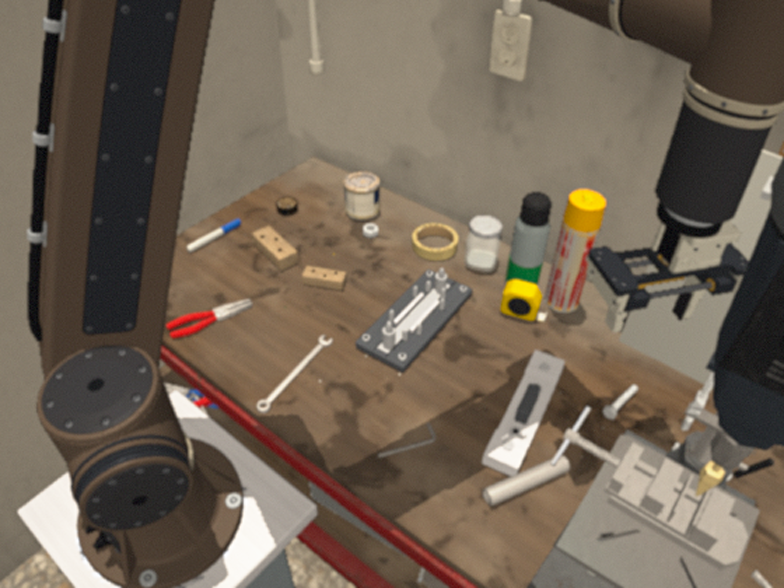

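The top picture shows the jig around (292,222). The big beech block is at (164,235), with the smaller look-alike at (215,236). The side picture shows the cover at (374,290), hidden by the arm in top. Candidates for the block are therefore (164,235) with a 44 px long side and (215,236) with 32 px, and I choose the first. I'll check that choice in a close crop.

Run:
```python
from h import *
f=cam('top'); s=cam('side')
a=cv2.resize(f['pixels'][205:265,135:245],None,fx=5,fy=5,interpolation=2)
b=cv2.resize(f['pixels'][170:280,255:330],None,fx=5,fy=5,interpolation=2)
im=np.zeros((560,930,3),np.uint8); im[:300,:550]=a; im[:550,552:927]=b
cv2.imwrite('pics/crop.png',cv2.resize(im[:,:,::-1],None,fx=.86,fy=.86,interpolation=3))
def rect(m,z):
    c=max(cv2.findContours(m.astype(np.uint8),0,1)[0],key=cv2.contourArea).reshape(-1,2)
    return cv2.minAreaRect((w(f,c,z)[:,:2]*1000).astype(np.float32))
for r in regions_of('top','block_center'): print(round(r['p'],2),rect(r['pixels'],.03))
for r in regions_of('top','jig'): print('jig',r['p'],rect(r['pixels'],.016))
f=s
for r in regions_of('side','block_center'): print(round(r['p'],2),rect(r['pixels'],.03))
for r in regions_of('side','cover_handle'): print('cov',round(r['p'],2),rect(r['pixels'],.012))
```

```text
0.97 ((493.0237121582031, 282.426513671875), (116.34632873535156, 43.949180603027344), 79.25904083251953)
0.82 ((491.6546630859375, 146.57470703125), (32.32920837402344, 79.59601593017578), 25.582246780395508)
jig 0.64 ((522.7149047851562, -50.95000457763672), (240.8242645263672, 103.05998992919922), 4.704751014709473)
0.81 ((478.18597412109375, 131.19058227539062), (51.71452713012695, 82.15252685546875), 26.372804641723633)
0.58 ((483.40533447265625, 271.85748291015625), (140.3958282470703, 55.653709411621094), 77.4300308227539)
cov 0.9 ((469.00311279296875, -306.73583984375), (249.0144805908203, 54.70607376098633), 10.577887535095215)
```

View pics/crop.png

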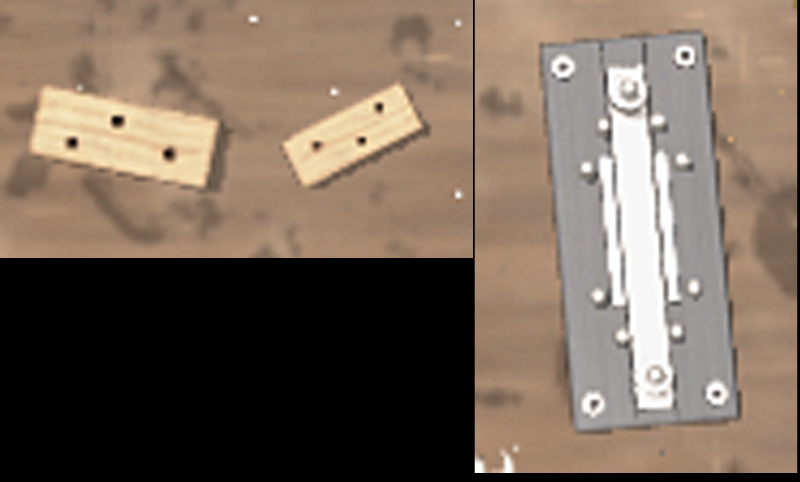

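The crop confirms the choice. The left block is longer (about 41 px) than the right one (32 px), and the jig shows two tall pins and eight short ones. I'll fit the jig and block poses to these points.

```bash
python3 - <<'E'
from h import *
f=cam('top')
P=lambda L,o:[(o[0]+(u-o[2])/4.3,o[1]+v/4.3) for u,v in L]
B=w(f,P([(42,87),(219,122),(208,187),(30,152)],(135,205,0)),.03)
print('block',B.mean(0),[np.linalg.norm(B[i]-B[i-1]) for i in range(4)],np.degrees(np.arctan2(*(B[0]+B[3]-B[1]-B[2])[[1,0]])))
o=(255,170,474.7)
S=w(f,P([(603,126),(657,122),(587,169),(683,160),(598,296),(694,287),(623,337),(677,330)],o),.038)[:,:2]
m=np.array([(63,16),(63,-16),(38,28.5),(38,-28.5),(-38,28.5),(-38,-28.5),(-63,16),(-63,-16)])/1000
A,_=cv2.estimateAffinePartial2D(m,S);print('jig',A,'yaw',np.degrees(np.arctan2(A[1,0],A[0,0])),'sc',np.hypot(A[1,0],A[0,0]));print(((m@A[:,:2].T+A[:,2])-S)*1000)
T=w(f,P([(628,90),(655,377)],o),.066); print('pins',T,T.mean(0),np.linalg.norm(T[0]-T[1]))
R=A[:,:2]/np.hypot(A[1,0],A[0,0]); print('pin mid in jig mm',1000*R.T@(T.mean(0)[:2]-A[:,2]))
C=w(f,P([(541,45),(705,32),(740,415),(576,432)],o),.016);print('plate',C.mean(0))
E
python3 -m inch '1 -0.7 13 0 0 0 5; 1 -3.6 70 -5 0 0 27.5; 1 -3.6 70 -5 0 0 27.5; 1 -3.6 70 -5 0 0 27.5; 1 -3.6 70 -5 0 0 27.5; 1 -3.6 70 -5 0 0 27.5; 1 -3.6 70 -5 0 0 27.5; 1 -3.6 70 -5 0 0 27.5; 1 -3.6 70 -5 0 0 27.5; 1 -3.6 70 -5 0 0 27.5; 1 -3.6 70 -5 0 0 27.5; 1 -3.6 70 -5 0 0 27.5' 25
```

```text
block [0.49252206 0.28348507 0.03      ] [np.float64(0.03997283947921569), np.float64(0.11101108839900546), np.float64(0.03952852615313981), np.float64(0.11146487058413006)] 78.14920705377168
t: 2.85
eef_pos: [0.4959, 0.2884, 0.176]
ee_rot: [-3.141, -0.0, 2.963]
force: [-0.1, -1.0, 1.2]
width: 0.0878Traceback (most recent call last):
  File "<stdin>", line 9, in <module>
cv2.error: OpenCV(4.12.0) /io/opencv/modules/calib3d/src/ptsetreg.cpp:1108: error: (-215:Assertion failed) count >= 0 && to.checkVector(2) == count in function 'estimateAffinePartial2D'
```

Run:
```python
from h import *
f=cam('top')
P=lambda L,o:[(o[0]+(u-o[2])/4.3,o[1]+v/4.3) for u,v in L]
o=(255,170,474.7)
S=np.ascontiguousarray(w(f,P([(603,126),(657,122),(587,169),(683,160),(598,296),(694,287),(623,337),(677,330)],o),.038)[:,:2])
m=np.array([(63,16),(63,-16),(38,28.5),(38,-28.5),(-38,28.5),(-38,-28.5),(-63,16),(-63,-16)])/1000
A,_=cv2.estimateAffinePartial2D(m,S,ransacReprojThreshold=.01);s=np.hypot(A[1,0],A[0,0]);print('jig',A[:,2],'yaw',np.degrees(np.arctan2(A[1,0],A[0,0])),'sc',s);print(np.round(((m@A[:,:2].T+A[:,2])-S)*1000,1).tolist())
T=w(f,P([(628,90),(655,377)],o),.066); print('pins',T.mean(0),np.linalg.norm(T[0]-T[1]))
print('pin mid in jig mm',1000*(A[:,:2]/s).T@(T.mean(0)[:2]-A[:,2]))
C=w(f,P([(541,45),(705,32),(740,415),(576,432)],o),.016);print('plate',C.mean(0))
g=cam('side')
a=cv2.resize(f['pixels'][120:340,120:440],None,fx=1.8,fy=1.8,interpolation=2)
save(f,'t2.png',(100,150,460,350),2.2)
for n,ff in(('top',f),('side',g)):
  for k,z in(('cover_handle',.027),('cover_under',0),('block_center',.015)):
    for r in pinpoint(n,k)[:2]: print(n,k,round(r['p'],2),np.round(r['location'],1),np.round(w(ff,r['location'],z)[0],3))
```

```text
jig [ 0.52160327 -0.05180859] yaw 4.205618759777083 sc 0.995567615662338
[[0.1, -0.4], [0.6, -0.0], [-0.1, 0.2], [-0.3, 0.7], [-0.0, -0.3], [-0.2, 0.0], [0.6, -0.2], [-0.6, 0.0]]
pins [ 0.5167442  -0.05168123  0.066     ] 0.16788380048363116
pin mid in jig mm [-4.83664622  0.48335824]
plate [ 0.52222341 -0.05260983  0.016     ]
top cover_handle 0.74 [393.8 242.5] [ 0.467 -0.31   0.027]
top cover_under 0.59 [388.4 244. ] [ 0.465 -0.302  0.   ]
top block_center 0.87 [161.9 235.8] [0.496 0.292 0.015]
top block_center 0.83 [213.6 233.8] [0.499 0.155 0.015]
side cover_handle 0.62 [374.7 289.2] [ 0.461 -0.307  0.027]
side cover_under 0.56 [372.3 294.8] [ 0.465 -0.304  0.   ]
side block_center 0.79 [229.1 198. ] [0.487 0.148 0.015]
side block_center 0.6 [196.4 176.4] [0.495 0.283 0.015]
```

View pics/t2.png

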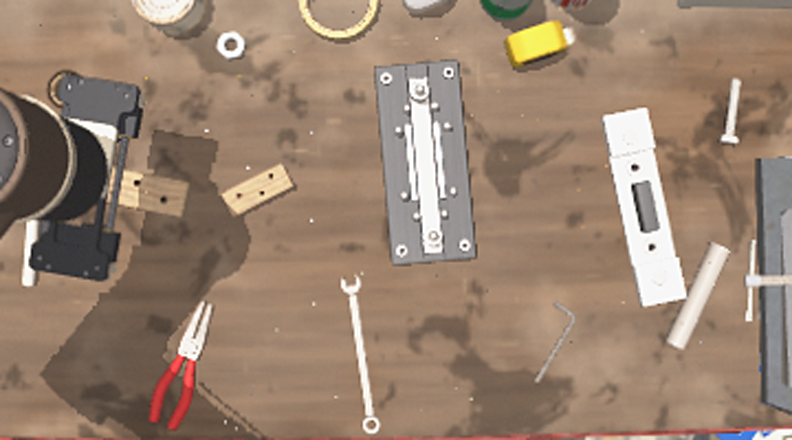

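The top view now shows the cover at pixel (393,242), with its handle clear on both sides. Next I go down on the block.

```bash
python3 -m inch '1 -0.25 -0.4 -5 0 0 -1; 1 -0.25 -0.4 -10 0 0 -1; 1 -0.25 -0.4 -14 0 0 -1; 1 -0.25 -0.4 -16.8 0 0 -1; 1 -0.25 -0.4 -16.8 0 0 -1; 0.3 -0.25 -0.4 -16.8 0 0 -1;0.3 -0.25 -0.4 -16.8 0 0 -1;0.3 -0.25 -0.4 -16.8 0 0 -1;0.3 -0.25 -0.4 -16.8 0 0 -1;0.3 -0.25 -0.4 -16.8 0 0 -1' 25
python3 - <<'E'
from h import *
f=cam('top')
C=[(100+u/2.2,150+v/2.2) for u,v in [(603,114),(648,107),(686,299),(641,306)]]
X=w(f,C,.026);print('cover',X.mean(0),np.degrees(np.arctan2(*(X[0]+X[1]-X[2]-X[3])[[1,0]])),[np.linalg.norm(X[i]-X[i-1]) for i in range(4)])
H=[(100+u/2.2,150+v/2.2) for u,v in [(632,182),(651,179),(661,230),(642,233)]]
X=w(f,H,.042);print('handle top',X.mean(0),[np.linalg.norm(X[i]-X[i-1]) for i in range(4)])
E
```

```text
t: 4.5
eef_pos: [0.4942, 0.28, 0.0092]
ee_rot: [3.141, 0.0, 2.941]
force: [1.2, 0.3, 0.5]
width: 0.0435
cover [ 0.46434051 -0.30878104  0.026     ] 9.699492641935876 [np.float64(0.2295687236830776), np.float64(0.054694416145781084), np.float64(0.23033197227028412), np.float64(0.05441717611508777)]
handle top [ 0.46406489 -0.3073279   0.042     ] [np.float64(0.06023772212043937), np.float64(0.02276829272517297), np.float64(0.060322450041239734), np.float64(0.022736536673720425)]
```

```bash
python3 -m inch '0.3 0 0 0 0 0 0;0.3 0 0 0 0 0 0; 0.3 0 0 3 0 0 0; 0.3 0 0 8 0 0 0;0.3 0 0 10 0 0 0;0.3 0 0 10 0 0 0' 25
python3 - <<'E'
from h import *
f=cam('top');g=cam('side')
print(telemetry.get_state()['eef_pos'])
a=cv2.resize(f['pixels'][190:280,110:230],(533,400),interpolation=2);b=cv2.resize(g['pixels'][80:230,120:320],(533,400),interpolation=2)
cv2.imwrite('pics/g.png',cv2.resize(np.hstack([a,b])[:,:,::-1],None,fx=.75,fy=.75,interpolation=3))
z=telemetry.get_state()['eef_pos'][2]
for n,ff in(('top',f),('side',g)):
  for r in pinpoint(n,'block_center')[:2]: print(n,round(r['p'],2),np.round(r['location'],1),np.round(w(ff,r['location'],z+.008)[0],3))
E
```

```text
t: 5.3
eef_pos: [0.4948, 0.2807, 0.1107]
ee_rot: [3.138, 0.002, 2.941]
force: [0.8, 0.1, -2.4]
width: 0.0417
[0.49366969 0.27965104 0.10834489]
top 0.6 [217.5 236.4] [0.487 0.134 0.116]
top 0.55 [153.3 234.6] [0.494 0.291 0.116]
side 0.9 [189.4 148.3] [0.486 0.284 0.116]
side 0.74 [229.1 195.9] [0.413 0.069 0.116]
```

View pics/g.png

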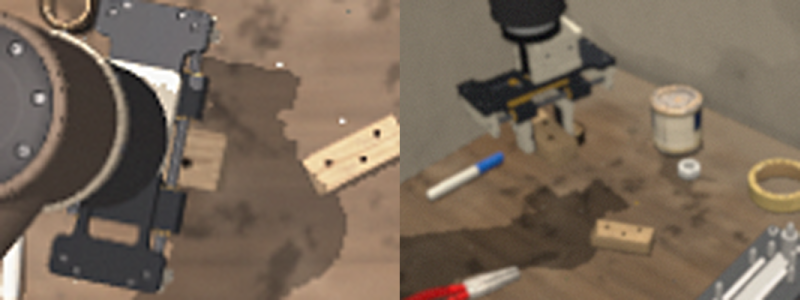

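```bash
python3 -m inch '0.3 0.5 -5 1 0 0 -10;0.3 1 -10 1 0 0 -20;0.3 1.5 -15 1 0 0 -30;0.3 2 -20 1 0 0 -40;0.3 2.5 -26 1 0 0 -50;0.3 2.5 -33.2 1 0 0 -60;0.3 2.5 -33.2 1 0 0 -70;0.3 2.5 -33.2 1 0 0 -74.1;0.3 2.5 -33.2 1 0 0 -74.1;0.3 2.5 -33.2 1 0 0 -74.1'
python3 - <<'E'
from h import *
f=cam('top');g=cam('side')
s=telemetry.get_state();print(s['eef_pos'],np.degrees(s['ee_rot']),s['width'])
a=cv2.resize(f['pixels'][160:280,230:350],(600,600),interpolation=2)
b=cv2.resize(g['pixels'][130:280,210:360],(600,600),interpolation=2)
cv2.imwrite('pics/g2.png',cv2.resize(np.hstack([a,b])[:,:,::-1],None,fx=.66,fy=.66,interpolation=3))
for n,ff in(('top',f),('side',g)):
  for r in pinpoint(n,'block_center')[:2]: print(n,round(r['p'],2),np.round(r['location'],1),np.round(w(ff,r['location'],s['eef_pos'][2]+.006)[0],3))
E
```

```text
t: 6.75
eef_pos: [0.5182, -0.0525, 0.1171]
ee_rot: [-3.139, -0.001, 1.649]
force: [0.3, 0.5, -0.6]
width: 0.0419
[ 0.51837748 -0.05231753  0.11740782] [-1.79888508e+02 -5.29657242e-02  9.44773228e+01] 0.041983180454199714
side 0.73 [299.8 191. ] [ 0.525 -0.052  0.123]
side 0.58 [228.9 197.2] [0.404 0.06  0.123]
```

View pics/g2.png

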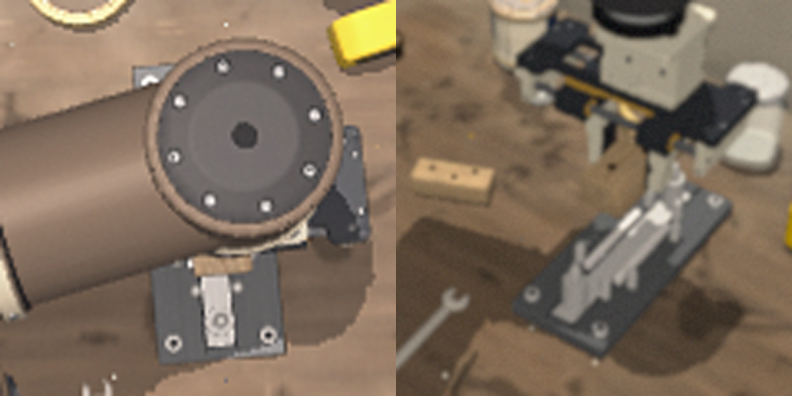

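The top view shows the block's near end poking out at crop (222,265), above the jig. The side view shows the block level in the fingers over the nest. I'll measure that end edge.

Run:
```python
from h import *
f=cam('top');g=cam('side')
s=telemetry.get_state();e=s['eef_pos']
a=np.deg2rad(4.35);ux=np.array([np.cos(a),np.sin(a)]);uy=np.array([-ux[1],ux[0]])
for y in(-.012,-.006,0,.006,.012):
  d=np.arange(-.085,-.03,.002)
  X=np.c_[e[:2]+np.outer(d,ux)+y*uy,np.full(len(d),e[2]-.009+.015)]
  p=proj(f,X).astype(np.float32)
  v=cv2.remap(f['pixels'],p[:,0].reshape(1,-1),p[:,1].reshape(1,-1),1)[0].astype(int)
  print(y,[(int(round(1000*dd)),int(c[0]-c[2])) for dd,c in zip(d,v) if dd<-.045])
```

```text
-0.012 [(-85, 1), (-83, 2), (-81, 2), (-79, 2), (-77, 2), (-75, 2), (-73, 2), (-71, 1), (-69, 2), (-67, 1), (-65, 6), (-63, 12), (-61, 14), (-59, 14), (-57, 9), (-55, 1), (-53, -1), (-51, 22), (-49, 47), (-47, 60)]
-0.006 [(-85, 7), (-83, 9), (-81, 6), (-79, 5), (-77, 4), (-75, 4), (-73, 4), (-71, 4), (-69, 5), (-67, 4), (-65, 7), (-63, 11), (-61, 12), (-59, 11), (-57, 6), (-55, 4), (-53, 5), (-51, 19), (-49, 49), (-47, 59)]
0 [(-85, 12), (-83, 12), (-81, 12), (-79, 14), (-77, 16), (-75, 16), (-73, 16), (-71, 15), (-69, 16), (-67, 15), (-65, 15), (-63, 15), (-61, 15), (-59, 16), (-57, 15), (-55, 14), (-53, 16), (-51, 23), (-49, 49), (-47, 59)]
0.006 [(-85, 15), (-83, 14), (-81, 14), (-79, 13), (-77, 17), (-75, 16), (-73, 17), (-71, 17), (-69, 18), (-67, 17), (-65, 18), (-63, 18), (-61, 17), (-59, 17), (-57, 17), (-55, 17), (-53, 18), (-51, 20), (-49, 45), (-47, 58)]
0.012 [(-85, 18), (-83, 18), (-81, 18), (-79, 15), (-77, 15), (-75, 16), (-73, 16), (-71, 15), (-69, 16), (-67, 15), (-65, 16), (-63, 16), (-61, 17), (-59, 16), (-57, 17), (-55, 17), (-53, 15), (-51, 21), (-49, 42), (-47, 59)]
```

```bash
python3 -m inch '0.3 -0.1 0 -3 0 0 0;0.3 -0.1 0 -6 0 0 0;0.3 -0.1 0 -7.2 0 0 0;0.3 -0.1 0 -7.8 0 0 0;0.3 -0.1 0 -8.1 0 0 0;0.3 -0.1 0 -8.3 0 0 0;0.3 -0.1 0 -8.3 0 0 0'
python3 - <<'E'
from h import *
g=cam('side');s=telemetry.get_state();print(s['eef_pos'],s['force'],s['moment'])
save(g,'n.png',(230,150,350,270),5)
E
```

```text
t: 7.92
eef_pos: [0.5178, -0.0523, 0.0351]
ee_rot: [-3.141, -0.001, 1.648]
force: [0.5, 0.8, -0.8]
width: 0.0416
[ 0.51777054 -0.05234333  0.03515774] [ 0.1095406  -1.47392375 -1.22302084] [-0.02773517 -0.04450944  0.00035243]
```

View pics/n.png

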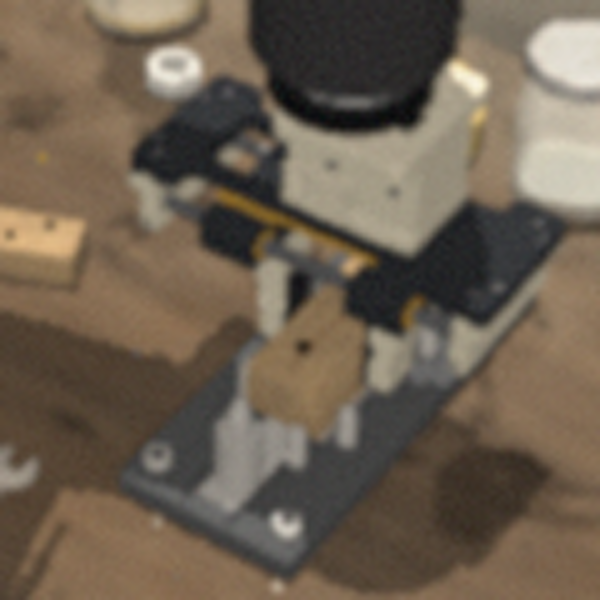

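The side crop shows the block between the short pins, with the near end pins just clear of it. There's no contact force yet, so I lower a little and release.

```bash
python3 -m inch '0.3 0 0 -0.1 0 0 0;0.3 0 0 -0.2 0 0 0;0.3 0 0 -0.25 0 0 0;0.3 0 0 -0.25 0 0 0'
```

```text
t: 8.48
eef_pos: [0.5179, -0.0523, 0.0329]
ee_rot: [-3.141, -0.001, 1.648]
force: [-2.1, 0.5, 4.6]
width: 0.0418
```

```bash
python3 -m inch '0.7 0 0 0 0 0 0;0.7 0 0 0 0 0 0;0.7 0 0 0 0 0 0;0.7 0 0 0 0 0 0;0.7 0 0 5 0 0 0;0.7 0 0 10 0 0 0;0.7 0 -6 14 0 0 0;0.7 0 -12 14 0 0 0;0.7 0 -18 14 0 0 0;0.7 0 -18 14 0 0 0'
python3 - <<'E'
from h import *
f=cam('top');g=cam('side')
a=cv2.resize(f['pixels'][160:280,240:340],(500,600),interpolation=2)
b=cv2.resize(g['pixels'][180:280,240:345],(630,600),interpolation=2)
cv2.imwrite('pics/n2.png',cv2.resize(np.hstack([a,b])[:,:,::-1],None,fx=.7,fy=.7,interpolation=3))
for n,ff in(('top',f),('side',g)):
  for r in pinpoint(n,'block_center')[:2]: print(n,round(r['p'],2),np.round(r['location'],1),np.round(w(ff,r['location'],.039)[0],3))
E
```

```text
t: 9.72
eef_pos: [0.5172, -0.2358, 0.1727]
ee_rot: [-3.141, -0.001, 1.644]
force: [-0.4, 1.1, -0.6]
width: 0.0611
top 0.68 [211.9 234.2] [0.497 0.157 0.039]
side 0.76 [227.9 197.3] [0.469 0.132 0.039]
side 0.58 [297.3 217.5] [ 0.523 -0.051  0.039]
```

View pics/n2.png

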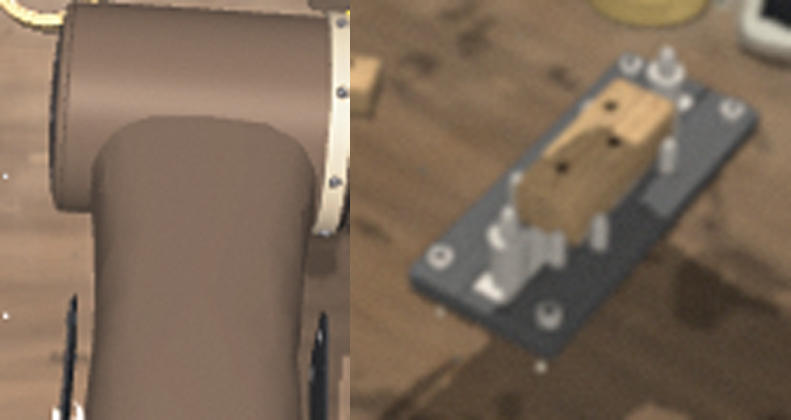

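The block is in the nest and level, with the pads clear of it. Side pinpoint gives (0.523,-0.051), which agrees with the nest. Now the cover.

```bash
python3 -m inch '0.6 -2.6 -3.6 -2 0 0 3;0.6 -5.3 -7.2 -6 0 0 5.5;0.6 -5.3 -7.2 -10 0 0 5.5;0.6 -5.3 -7.2 -13 0 0 5.5;0.6 -5.3 -7.2 -15 0 0 5.5;0.6 -5.3 -7.2 -15.6 0 0 5.5;0.6 -5.3 -7.2 -15.6 0 0 5.5;0.1 -5.3 -7.2 -15.6 0 0 5.5;0.1 -5.3 -7.2 -15.6 0 0 5.5;0.1 -5.3 -7.2 -15.6 0 0 5.5;0.1 -5.3 -7.2 -15.6 0 0 5.5;0.1 -5.3 -7.2 -15.6 0 0 5.5' 45
```

```text
t: 11.42
eef_pos: [0.4652, -0.304, 0.0172]
ee_rot: [3.141, -0.001, 1.745]
force: [-0.5, -0.2, 4.3]
width: 0.0197
```

```bash
python3 -m inch '0.1 0 0 0 0 0 0;0.1 0 0 2 0 0 0;0.1 0 0 5 0 0 0;0.1 0 0 10 0 0 0;0.1 0 0 10 0 0 0;0.1 0 0 10 0 0 0' 45
python3 - <<'E'
from h import *
f=cam('top');g=cam('side')
s=telemetry.get_state();print(s['eef_pos'],np.degrees(s['ee_rot']),s['width'],s['force'],s['moment'])
a=cv2.resize(f['pixels'][180:300,340:450],(550,600),interpolation=2)
b=cv2.resize(g['pixels'][190:350,310:470],(600,600),interpolation=2)
cv2.imwrite('pics/c.png',cv2.resize(np.hstack([a,b])[:,:,::-1],None,fx=.68,fy=.68,interpolation=3))
E
```

```text
t: 12.18
eef_pos: [0.4643, -0.3034, 0.1163]
ee_rot: [-3.141, -0.002, 1.744]
force: [-0.2, -0.2, -3.1]
width: 0.02
[ 0.46396788 -0.30345738  0.11556801] [-1.79859671e+02 -1.37384159e-01  9.99453846e+01] 0.01977902949195092 [ 0.16218537 -0.49481068 -3.30346328] [-0.09460665 -0.055689   -0.01387862]
```

View pics/c.png

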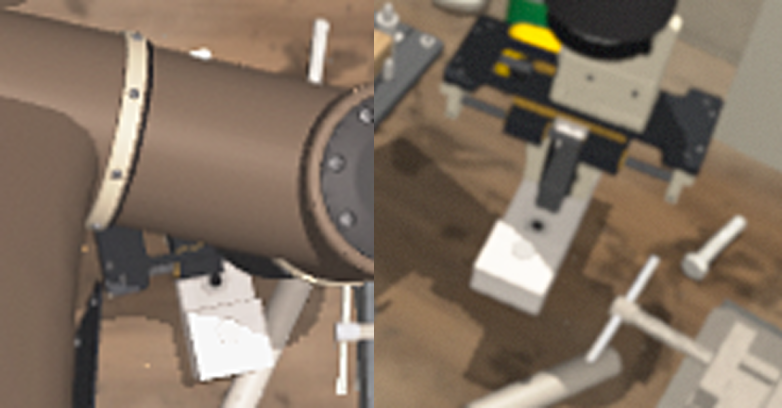

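The cover is off the bench and hangs level. The top view shows its near end, with corners at crop (197,382) and (273,370). I use that to find the grip offset along the cover.

Run:
```python
from h import *
f=cam('top');s=telemetry.get_state();e=s['eef_pos']
X=w(f,[(340+u/3.4,180+v/3.4) for u,v in[(197,382),(273,370)]],e[2]+.0)[:,:2]
X2=w(f,[(340+u/3.4,180+v/3.4) for u,v in[(197,382),(273,370)]],e[2]+.010)[:,:2]
a=s['ee_rot'][2]-np.pi/2;u=np.array([np.cos(a),np.sin(a)]);v=np.array([-u[1],u[0]])
for Y in(X,X2): print(((Y-e[:2])@np.c_[u,v])*1000, np.degrees(np.arctan2(*(Y[0]-Y[1]))))
```

```text
[[-117.5165939    25.77046687]
 [-120.28358941  -30.02203198]] -7.11367635463813
[[-116.57220587   27.8383304 ]
 [-119.31792471  -27.52515506]] -7.113676354638111
```

```bash
python3 -m inch '0.1 1.1 4 1 0 0 -1;0.1 2.2 9 1 0 0 -3;0.1 3.3 14 1 0 0 -5.6;0.1 4.4 19 1 0 0 -5.6;0.1 5.5 23 1 0 0 -5.6;0.1 5.5 25.2 1 0 0 -5.6;0.1 5.5 25.2 0 0 0 -5.6;0.1 5.5 25.2 -1.5 0 0 -5.6;0.1 5.5 25.2 -1.5 0 0 -5.6'
python3 - <<'E'
from h import *
f=cam('top');g=cam('side')
s=telemetry.get_state();print(s['eef_pos'],np.degrees(s['ee_rot']),s['width'],s['force'],s['moment'])
a=cv2.resize(f['pixels'][160:290,240:340],(462,600),interpolation=2)
b=cv2.resize(g['pixels'][150:290,220:360],(600,600),interpolation=2)
cv2.imwrite('pics/p.png',cv2.resize(np.hstack([a,b])[:,:,::-1],None,fx=.74,fy=.74,interpolation=3))
E
```

```text
t: 13.45
eef_pos: [0.5175, -0.0526, 0.0985]
ee_rot: [-3.135, -0.002, 1.645]
force: [-0.3, -0.7, -2.7]
width: 0.0197
[ 0.51877018 -0.05242239  0.10007757] [-1.79782502e+02 -1.03897373e-01  9.42910080e+01] 0.02016297454711065 [-0.40052608 -0.02161596 -1.27557395] [ 0.01482779 -0.04361176 -0.01757617]
```

View pics/p.png

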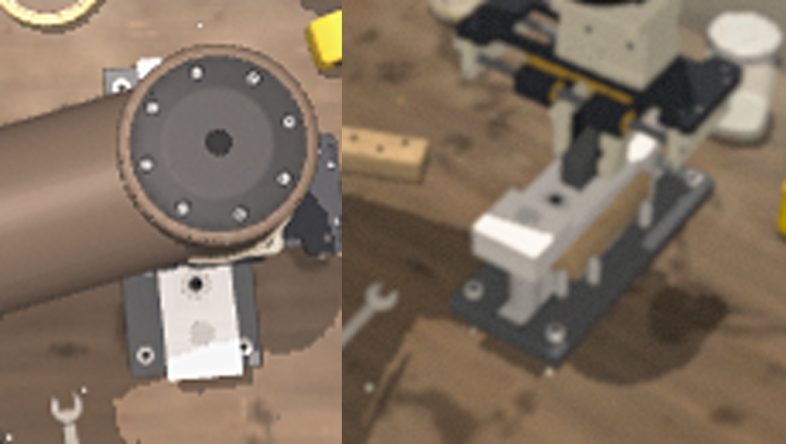

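The top view shows the cover lined up over the jig, with near-end corners at crop (167,381) and (244,373). The side view shows it level over the near pin. Next I compute the handle centre from that end.

Run:
```python
from h import *
f=cam('top');s=telemetry.get_state();e=s['eef_pos']
k=4.615*.74
X=w(f,[(240+u/k,160+v/k) for u,v in[(167,381),(244,373)]],e[2]+.009)[:,:2]
a=np.deg2rad(4.35);u=np.array([np.cos(a),np.sin(a)]);v=np.array([-u[1],u[0]])
print(((X-e[:2])@np.c_[u,v])*1000, X.mean(0)+.114*u, e)
# colour profile along axis
for y in(-.015,-.008,0,.008,.015):
  d=np.arange(-.130,-.104,.002)
  P=np.c_[e[:2]+np.outer(d,u)+y*v,np.full(len(d),e[2]+.009)]
  p=proj(f,P).astype(np.float32);c=cv2.remap(f['pixels'],p[:,0].reshape(1,-1),p[:,1].reshape(1,-1),1)[0]
  print(y,[(int(round(1000*a)),int(b.mean())) for a,b in zip(d,c)])
```

```text
[[-118.0655085    24.83574348]
 [-117.57125345  -29.7013194 ]] [ 0.51550266 -0.05497251] [ 0.51912551 -0.05225711  0.10050658]
-0.015 [(-130, 139), (-128, 141), (-126, 144), (-124, 127), (-122, 106), (-120, 94), (-118, 92), (-116, 188), (-114, 239), (-112, 250), (-110, 248), (-108, 247), (-106, 247), (-104, 247)]
-0.008 [(-130, 137), (-128, 140), (-126, 127), (-124, 105), (-122, 93), (-120, 94), (-118, 87), (-116, 167), (-114, 241), (-112, 250), (-110, 248), (-108, 247), (-106, 247), (-104, 247)]
0 [(-130, 139), (-128, 140), (-126, 137), (-124, 111), (-122, 97), (-120, 94), (-118, 90), (-116, 127), (-114, 255), (-112, 250), (-110, 248), (-108, 247), (-106, 247), (-104, 247)]
0.008 [(-130, 141), (-128, 141), (-126, 143), (-124, 123), (-122, 103), (-120, 92), (-118, 98), (-116, 154), (-114, 234), (-112, 251), (-110, 248), (-108, 247), (-106, 247), (-104, 247)]
0.015 [(-130, 144), (-128, 144), (-126, 141), (-124, 127), (-122, 105), (-120, 92), (-118, 85), (-116, 172), (-114, 234), (-112, 250), (-110, 248), (-108, 247), (-106, 247), (-104, 248)]
```

```bash
python3 -m inch '0.1 0 0.1 -1 0 0 0;0.1 0 0.1 -1.6 0 0 0;0.1 0 0.1 -2 0 0 0;0.1 0 0.1 -2.3 0 0 0;0.1 0 0.1 -2.3 0 0 0'
```

```text
t: 14.22
eef_pos: [0.519, -0.0512, 0.0773]
ee_rot: [-3.138, -0.002, 1.646]
force: [-0.4, 0.5, -2.5]
width: 0.0194
```

No force at underside height of about 61 mm, so the pin tips are inside the holes. I continue down.

```bash
python3 -m inch '0.1 0 0 -0.3 0 0 0;0.1 0 0 -0.6 0 0 0;0.1 0 0 -0.75 0 0 0;0.1 0 0 -0.75 0 0 0;0.1 0 0 -0.75 0 0 0'
```

```text
t: 14.85
eef_pos: [0.5195, -0.0511, 0.0701]
ee_rot: [-3.139, -0.002, 1.646]
force: [0.5, 2.6, 1.9]
width: 0.0193
```

```bash
python3 -m inch '0.1 0 -0.05 -0.1 0 0 0;0.1 0 -0.05 -0.2 0 0 0;0.1 0 -0.05 -0.3 0 0 0;0.1 0 -0.05 -0.4 0 0 0;0.1 0 -0.05 -0.5 0 0 0;0.1 0 -0.05 -0.5 0 0 0' 60
```

```text
t: 15.6
eef_pos: [0.5197, -0.0512, 0.0662]
ee_rot: [-3.14, -0.002, 1.646]
force: [-5.3, 5.8, 13.9]
width: 0.0195
```

```bash
python3 -m inch '0.1 -0.1 0.1 0 0 0 0;0.1 -0.1 0.1 -0.1 0 0 0;0.1 -0.1 0.1 -0.2 0 0 0;0.1 -0.1 0.1 -0.2 0 0 0;0.1 -0.1 0.1 -0.2 0 0 0'
```

```text
t: 16.23
eef_pos: [0.5195, -0.0507, 0.0661]
ee_rot: [3.141, -0.001, 1.647]
force: [-4.8, 1.0, 19.7]
width: 0.0201
```

```bash
python3 -m inch '0.1 -0.15 0 0 0 0 0;0.1 -0.15 0 -0.15 0 0 0;0.1 -0.15 0 -0.3 0 0 0;0.1 -0.15 0 -0.3 0 0 0;0.1 -0.15 0 -0.3 0 0 0'
python3 - <<'E'
from h import *
S=[]
for i in range(12):
  g=cam('side'); s=telemetry.get_state();S.append(np.r_[s['eef_pos']*1000,s['force'],s['moment'],np.degrees(s['ee_rot'])])
print(np.round(np.mean(S,0),2));
f=cam('top')
a=cv2.resize(f['pixels'][160:290,240:340],(462,600),interpolation=2)
b=cv2.resize(g['pixels'][170:280,235:345],(600,600),interpolation=2)
cv2.imwrite('pics/q.png',cv2.resize(np.hstack([a,b])[:,:,::-1],None,fx=.74,fy=.74,interpolation=3))
for k in('cover_handle','cover_under'):
  for r in pinpoint('side',k)[:1]: print(k,r['p'],r['location'])
E
```

```text
t: 16.85
eef_pos: [0.5195, -0.0508, 0.0661]
ee_rot: [3.138, -0.001, 1.649]
force: [-6.5, 3.9, 27.8]
width: 0.02
[ 5.1954e+02 -5.0760e+01  6.6090e+01 -7.0300e+00  3.8500e+00  2.8840e+01
  1.3600e+00  2.7600e+00 -1.6000e-01  1.7977e+02 -4.0000e-02  9.4470e+01]
cover_under 0.7 [295.1, 211.6]
```

View pics/q.png

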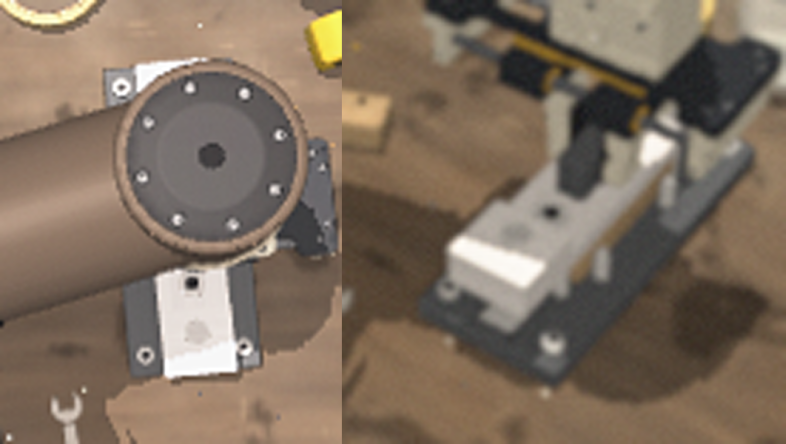

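```bash
python3 -m inch '0.1 -0.2 0.1 -0.2 0 0 0;0.1 -0.4 0.1 -0.3 0 0 0;0.1 -0.4 0.1 -0.3 0 0 0;0.1 -0.4 0.1 -0.3 0 0 0;0.1 -0.4 0.1 -0.3 0 0 0'
python3 - <<'E'
from h import *
S=[]
for i in range(12):
  g=cam('side'); s=telemetry.get_state();S.append(np.r_[s['eef_pos']*1000,s['force'],s['moment'],np.degrees(s['ee_rot'])])
print(np.round(np.mean(S,0),2),np.round(np.std(S,0),2))
# predicted cover top corners for given underside height, near and far ends
a=np.deg2rad(4.35);u=np.array([np.cos(a),np.sin(a),0]);v=np.array([-u[1],u[0],0])
m=g['pixels'].copy()
for z,col in((.049,(255,0,0)),(.054,(0,255,0))):
  c=np.array([.5165,-.0517,z])
  for t in(0,.026):
   q=np.array([c+sx*.114*u+sy*.026*v+[0,0,t] for sx,sy in((-1,-1),(-1,1),(1,1),(1,-1))]); print(z,t,np.round(proj(g,q),1).tolist())
b=cv2.resize(g['pixels'][195:260,245:300],None,fx=9,fy=9,interpolation=2)
cv2.imwrite('pics/r.png',b[:,:,::-1])
E
```

```text
t: 18.23
eef_pos: [0.5195, -0.0502, 0.0661]
ee_rot: [3.13, 0.001, 1.651]
force: [3.4, -3.6, 18.6]
width: 0.0194
[ 5.1954e+02 -5.0210e+01  6.6140e+01  3.4900e+00 -3.0400e+00  1.8820e+01
 -1.3100e+00 -7.1000e-01 -5.0000e-02  1.7936e+02  4.0000e-02  9.4610e+01] [0.02 0.02 0.01 0.44 0.64 0.37 0.03 0.02 0.02 0.   0.   0.  ]
0.049 0 [[278.5, 249.2], [259.8, 239.5], [311.3, 187.3], [328.6, 194.8]]
0.049 0.026 [[278.6, 241.3], [259.6, 231.6], [311.9, 179.6], [329.5, 187.1]]
0.054 0 [[278.5, 247.7], [259.8, 238.0], [311.4, 185.9], [328.7, 193.4]]
0.054 0.026 [[278.6, 239.8], [259.6, 230.1], [312.0, 178.1], [329.6, 185.6]]
```

View pics/r.png

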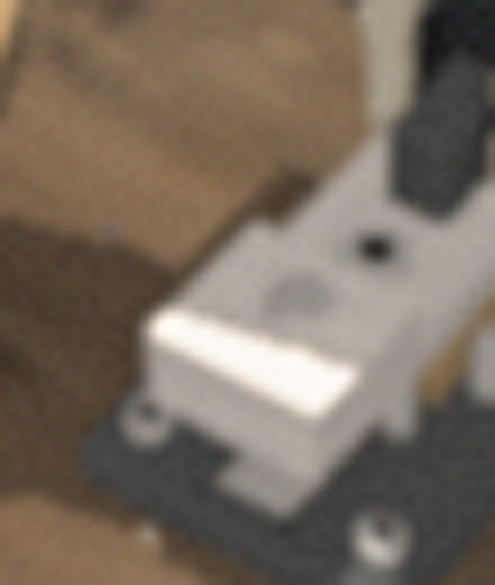

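The near-corner pixels, about (280,241.4) and (261.4,231.1), match an underside height of 49 mm rather than 54 mm. TCP z stays at 66.1 mm whatever the push, so it's on a hard stop, and the readings are steady. I'm handing in now.

Run:
```python
from h import *
print(arm.job_done()); s=telemetry.get_state();print(s['t'],s['eef_pos'],s['force'],s['width'])
```

```text
the job is handed in; nothing more can be done
None
the job is handed in; nothing more can be done
```

I laid the larger block in the nest and released it. I then lowered the cover over both tall pins and pressed it down onto the shoulders. I handed the job in at about 19 s with the arm still pressing and gripping; no verdict was reported.

**Last checks**
- **Cover height:** the tool stopped at 66.1 mm with pushes from 14 to 29 N, which points to a hard stop. That puts the underside at about 49–50 mm, and the near-end corners in the side picture fit 49 mm better than 54 mm.
- **Push and grip:** the last push was a steady 19 N down, more than the 11 N spring needs. The grip was set to 60 N, and the fingers read 19–20 mm on the 20 mm handle.
- **Block:** after release, the side picture put it at (0.523, -0.051), within about 2 mm of the nest centre.

**Not confirmed or in disagreement**
- **Pad travel:** I couldn't read it directly. The tool dropped about 4 to 5 mm after the cover touched the block, against the 3.8 mm needed.
- **Far end of the cover:** the arm hid it, so I infer it is level from the near end and the hard stop.
- **Small leftovers:** about 3.5 N of sideways force and a 0.6° tool roll remained, which I left uncorrected. Position estimates from the two cameras differed by a few millimetres, which the fit tolerated.

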